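Open the scrap well and rake the milk pods into it

TASK

Clear the left-over milk pods from the scrap station: first raise the steel lid off the waste well (its front lip stands out so that it can be caught from below and tipped over onto the back shelf, or lifted away) and leave it lying flat, clear of the opening. Then take the counter rake and sweep all five pods along the lane with it until they have dropped into the well, without touching a pod with the gripper, and lay the rake down on the worktop again, blade edge down. Leave the mug, jug, cup, plate and tea box where they stand.

Things in the scene. Friction and masses are not known exactly. Their poses are not given: they have to be found in the camera images.
- station: scrap station: fixed light wooden box, 220 (x) x 360 (y) mm. Origin under it at worktop height; x to its back, y to its left; spans x -130..90, y -170..190. Front left: clearing lane, floor z = 70, with 8 mm kerbs; front right: waste well under a steel lid; behind both a back shelf, x 0..90, top z = 78. Sizes of lane and well: see point lane_start and point well
- well (a point): centre of the waste well's rectangular opening, at lane height (70 mm); axes as the station. Opening 104 (x) x 120 (y) mm, steel pan floor 62 mm down. The lane's floor ends at its left edge with a straight drop. Sill round it at lane height, 10 mm wide in front, no kerb there
- lane_start (a point): on the lane floor, mid-way between its kerbs, 30 mm in from its open left end (no kerb at that end); axes as the station. Lane 100 mm wide (x) between the kerbs; it runs in -y for 190 mm from here to the well's edge, flat
- lid: loose steel lid on the well, 149 (x) x 136 (y) x 6 mm, 0.2 kg. Origin in the underside's centre, x to its back, z up when closed (underside at z = 70 mm, back edge 3 mm before the 8 mm step up to the back shelf). A collar under it, 6 mm deep, hangs in the well with 5 mm play, so it must be raised before it can move aside
- lid_lip (a point): middle of the lid's rolled front lip (8 mm thick, 136 wide), at its outermost edge, mid-thickness. Closed, the lip stands out 22 mm past the station's front face, with 68 mm of free height below it
- lid_mid (a point): centre of the lid
- rake: counter rake: upright black blade 84 wide, 8 thick, 44 mm high with its wooden back, standing on its lower edge; wooden grip 16 wide, 20 high, sloping down to a round end 158 mm behind the blade; 0.13 kg. Origin under the blade at its lower edge, x from grip to blade (its +x face, 4 mm before the origin, pushes), z up
- rake_grip (a point): point in the rake's grip, 45 mm behind the blade and 29 mm above the blade's lower edge, to be taken across its 16 mm width
- pod_1: milk portion pod, white plastic cone with a flat rim, 36 wide at the rim, 23 at the other end, 20 high, lying rim down on the lane at the start; origin in the middle of the rim side, z to the narrow end
- pod_2: milk portion pod, white plastic cone with a flat rim, 36 wide at the rim, 23 at the other end, 20 high, lying rim down on the lane at the start; origin in the middle of the rim side, z to the narrow end
- pod_3: milk portion pod, white plastic cone with a flat rim, 36 wide at the rim, 23 at the other end, 20 high, lying rim down on the lane at the start; origin in the middle of the rim side, z to the narrow end
- pod_4: milk portion pod, white plastic cone with a flat rim, 36 wide at the rim, 23 at the other end, 20 high, lying rim down on the lane at the start; origin in the middle of the rim side, z to the narrow end
- pod_5: milk portion pod, white plastic cone with a flat rim, 36 wide at the rim, 23 at the other end, 20 high, lying rim down on the lane at the start; origin in the middle of the rim side, z to the narrow end
- mug: bystander: wide white cup with a handle, 94x119x58, on the worktop; origin at its underside
- jug: bystander: small grey stoneware milk jug, 58x85x68, on the worktop; origin at its underside
- tea_box: bystander: upright card box of tea sachets, 60x58x122, on the worktop; origin at its underside
- side_plate: bystander: flat plate, 144x144x16, on the worktop; origin at its underside
- cup: bystander: slim white cup standing upside down on its rim, 58x76x61, on the worktop; origin at its underside

How it is judged:
On the way, in this order (a step that is already met when the one before it is completed fails the run):
1. the lid lies flat and still, clear of the well, while all five pods are still on the lane (horizontal distance between lid_mid and well above 0.115 m and (angle between lid's own z axis and vertical below 0.2 rad or angle between lid's own z axis and vertical above 2.94 rad) and height (world z) of lid between -0.01 and 0.13 m and linear speed of lid below 0.02 m/s and height (world z) of each of pod_1, pod_2, pod_3, pod_4, pod_5 above 0.065 m), for 0.2 s.
2. the rake's blade pushes a pod ((contact force between rake and pod_1 above 0.01 N or contact force between rake and pod_2 above 0.01 N or contact force between rake and pod_3 above 0.01 N or contact force between rake and pod_4 above 0.01 N or contact force between rake and pod_5 above 0.01 N)), for 0.04 s.
At the end, for the whole second after the job is handed in: five pods at rest inside the well, origins under z = 60 mm; lid at rest, flat within 0.2 rad, either face up, its centre over 115 mm from the well's centre in plan; rake at rest on the worktop, blade edge down within 0.2 rad, origin under z = 20 mm (x of pod_1 in the frame of station between -0.125 and -0.011 m and y of pod_1 in the frame of station between -0.155 and -0.025 m and height (world z) of each of pod_1, pod_2, pod_3, pod_4, pod_5 below 0.06 m and linear speed of each of pod_1, pod_2, pod_3, pod_4, pod_5, lid, rake below 0.02 m/s and x of pod_2 in the frame of station between -0.125 and -0.011 m and y of pod_2 in the frame of station between -0.155 and -0.025 m and x of pod_3 in the frame of station between -0.125 and -0.011 m and y of pod_3 in the frame of station between -0.155 and -0.025 m and x of pod_4 in the frame of station between -0.125 and -0.011 m and y of pod_4 in the frame of station between -0.155 and -0.025 m and x of pod_5 in the frame of station between -0.125 and -0.011 m and y of pod_5 in the frame of station between -0.155 and -0.025 m and horizontal distance between lid_mid and well above 0.115 m and (angle between lid's own z axis and vertical below 0.2 rad or angle between lid's own z axis and vertical above 2.94 rad) and height (world z) of lid between -0.01 and 0.13 m and height (world z) of rake between -0.01 and 0.02 m and angle between rake's own z axis and vertical below 0.2 rad); the robot touches nothing.
It fails at once if the gripper presses on a pod (contact force between any of the fingers, the arm and pod_1 above 0.5 N or contact force between any of the fingers, the arm and pod_2 above 0.5 N or contact force between any of the fingers, the arm and pod_3 above 0.5 N or contact force between any of the fingers, the arm and pod_4 above 0.5 N or contact force between any of the fingers, the arm and pod_5 above 0.5 N).
It fails at once if a bystander is moved by more than 30 mm or knocked over (distance of any of mug, jug, tea_box, side_plate, cup from where it was at the start of the episode above 0.03 m or angle between any of mug, jug, tea_box, side_plate, cup's own z axis and vertical above 0.4 rad).
It fails at once if the lid falls into the well or off the work surface (height (world z) of lid below -0.02 m or (height (world z) of lid below 0.05 m and horizontal distance between lid_mid and well below 0.06 m)).
It also fails if it takes over 67 s, if anything falls off the work surface, if the arm or the gripper's body presses on something with over 40 N, if the wrist force passes 120 N, or if a joint passes its speed limit or range.

ROBOT

A 6-joint arm with a two-finger parallel gripper is mounted at the origin on a cart in front of the work surface, level with it; the furniture and walls round the work are solid. World frame = base frame: x ahead of the robot, y to its left, z up, the work surface at z = 0. Lengths are in m, angles in rad, forces in N, time in s.
With the tool pointing down it reaches from about 0.375 to 0.9 m from the base axis. Payload 3.1 kg.
Tool frame: the origin (TCP) lies between the finger pads; the fingertips stand robot.tip_extent ahead of it and the grasp point (between the pads) lies 3 mm ahead of it (robot.tip_extent is the distance from the TCP to the fingertips, in m); z points along the fingers, x is the direction in which the jaws open and shut, and the axes are right-handed (so a half turn about z gives the same grasp; the last joint's range is limited). The gripper opens to 87 mm and grips with 3 to 60 N. Pads are 19 mm wide; open, the fingers measure 117 mm over their backs; the gripper's body (75 mm by 190 mm) begins 51 mm behind the grasp point.
Start: joints at [0.998, 0.527, 1.433, -0, 1.181, -0.178], TCP at [0.24, 0.577, 0.245] pointing down, gripper open.
Joint ranges: [-3.08, 3.08], [-0.75, 2.2], [0.22, 2.44], [-1.43, 4.57], [0, 2.65], [-2.85, 2.85]. Speed limits (rad/s): [2.79, 2.79, 3.14, 3.14, 3.14, 3.14].

INTERFACE

Orientations are given as a unit quaternion [x, y, z, w].
In Python, from rig import robot, cams gives the robot as it stands.
- The arm moves only by the tool carry_out, never from a script. Its argument "steps" is a list of rows, each a list of 3 entries, a list of its own where there are three numbers: the shift along the world's x, y, z in cm, then the turn about the world's z in degrees, then the closure, from 0 (fully open) to 1 (shut). In form: [[[dx, dy, dz], spin, fingers], ...]. A call has 1 to 10 rows; each row shifts and turns the pose as measured when the row begins; what a row does not reach is not made up. A row lasts 1/10 s, in which the tool goes at most 50 mm and 8.59 degrees, less where a joint would pass 70% of its speed; a pose out of reach is approached as far as the arm can. A call with a gripper value outside its range is refused whole. The fingers move at their own pace and stop on an object; "squeeze" is the grip in N (left out, the last holds). Time passes only in rows, so rows that do not move let the fingers close. It gives the time, the measured TCP pose, the force and the opening at its end, in the units of the state.
- robot.get_obs(): the state, without advancing time (a new reading comes with each control period).
- cams.camera(name): name is "scene" or "side" or "wrist"; returns a dict with "pixels" (384x512x3 uint8, red, green, blue), "fx", "fy", "cx", "cy" (pixels), "eye" and "rotation" of the camera in the world. Camera axes: x right, y up, looking along -z (the intrinsics and any distortion apply to the point x, -y, -z); pixel columns grow to the right and rows downward; lengths in m; the calibration is good to about 2 mm. A picture is of the moment at which its call begins. There is no depth.
- robot.hand_in(): hands the job in, once; it reports no verdict.
The state is a dict: "time": time; "q": joint angles; "joint_velocities": joint speeds; "joint_torque": joint torques, N m; "position": TCP position; "tool_rot": TCP orientation; "ft_force": force on the tool from outside, world axes, zero at the start; "moment": the same for the moment, N m; "grip_width": finger opening in m.
Only numpy, scipy, OpenCV 4.12 (cv2) and the standard library are available. Lean on these libraries where they do the work, as an engineer would, in place of code of your own. Each camera call takes 0.05 s, during which the arm holds its last target. There are 200 camera calls.

## Working session

There is one attempt and no reset: what is moved stays moved. The work goes in short steps, Python scripts to look and compute and a tool call to move; the robot and the scene stay as the last step left them, time stands still between calls to the robot, and variables do not carry over. Pictures are saved under pics/ and viewed, about 8 in all and at most 12, crops included, and the job is handed in when it is done.

Besides the shell and the picture viewer there is one more tool, called as a command line: name --argument value ..., lists and objects as JSON in quotes. carry_out: Moves the arm, as the interface text tells. Its arguments: {"type":"object","properties":{"steps":{"type":"array"},"squeeze":{"type":"number"}},"required":["steps"]}

```bash
mkdir -p pics; cat > h.py <<'E'
import numpy as np, cv2
from rig import robot, cams
def ray(c,u,v):
    d=np.array([(u-c['cx'])/c['fx'],-(v-c['cy'])/c['fy'],-1.0])
    R=np.array(c['rotation']); 
    return np.array(c['eye']),R@d
def onz(c,u,v,z):
    e,d=ray(c,u,v); return e+d*(z-e[2])/d[2]
def proj(c,p):
    q=np.array(c['rotation']).T@(np.array(p)-np.array(c['eye'])); return (c['cx']+c['fx']*q[0]/-q[2], c['cy']-c['fy']*q[1]/-q[2])
def snap(n,f,s=1.5):
    c=cams.camera(n); im=cv2.cvtColor(c['pixels'],cv2.COLOR_RGB2BGR); cv2.imwrite('pics/raw_'+f,im)
    cv2.imwrite('pics/'+f,cv2.resize(im,None,fx=s,fy=s)); return c
E
python3 - <<'E'
from h import *
import pickle
print(robot.get_obs(), robot.tip_extent)
a={}
for n in ['scene','side']:
    c=snap(n,n+'0.png'); a[n]=c; print({k:v for k,v in c.items() if k!='pixels'})
pickle.dump(a,open('c0.pkl','wb'))
E
```

```text
{'time': 0.0, 'q': array([ 9.97484461e-01,  5.28449302e-01,  1.43391125e+00,  1.78488131e-05,
        1.18142774e+00, -1.78489238e-01]), 'joint_velocities': array([ 2.20074566e-03, -3.69729912e-04, -2.61289044e-05,  1.41917661e-04,
        1.06397679e-04,  5.27944437e-04]), 'joint_torque': array([-1.02297690e-03, -4.40044999e+01, -1.76588130e+01,  6.30819728e-02,
        5.81089477e-02, -1.52281268e-04]), 'position': array([0.23997974, 0.57633456, 0.24357913]), 'tool_rot': array([ 8.32060416e-01,  5.54683927e-01, -1.01033775e-03,  4.29524477e-04]), 'ft_force': array([-0.40442597,  0.92400985, -0.01605573]), 'moment': array([-0.00732486, -0.00148333,  0.01330313]), 'grip_width': 0.08683966342735366} 0.022
{'fx': 424.41636362397156, 'fy': 424.41636362397156, 'cx': 249.2287212844014, 'cy': 187.70887843104452, 'eye': array([-0.53316204,  1.11714946,  0.7238926 ]), 'rotation': array([-0.21778666,  0.50018812,  0.77382594, -0.32182949])}
{'fx': 434.1054294374006, 'fy': 434.1054294374006, 'cx': 259.7081460057608, 'cy': 185.90383704706375, 'eye': array([0.07270793, 1.49042106, 0.7948457 ]), 'rotation': array([-0.08610399,  0.51967638,  0.83983109, -0.13117282])}
```

View pics/scene0.png

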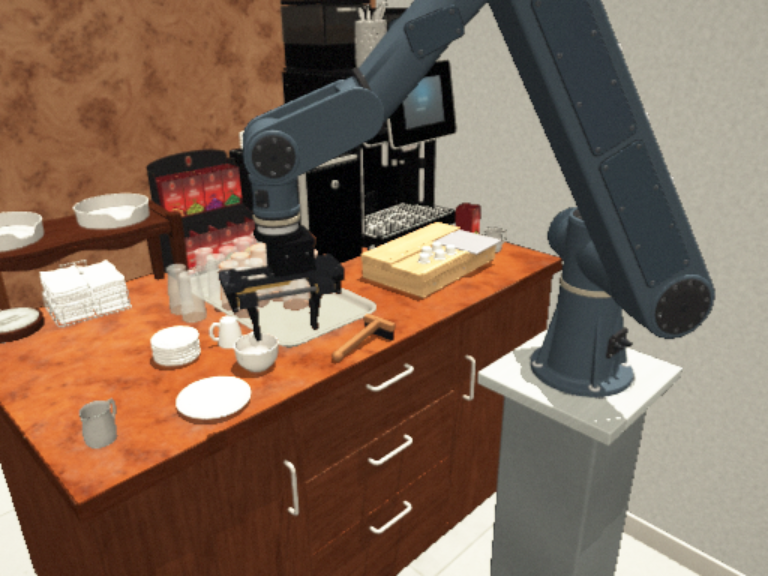

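View pics/side0.png

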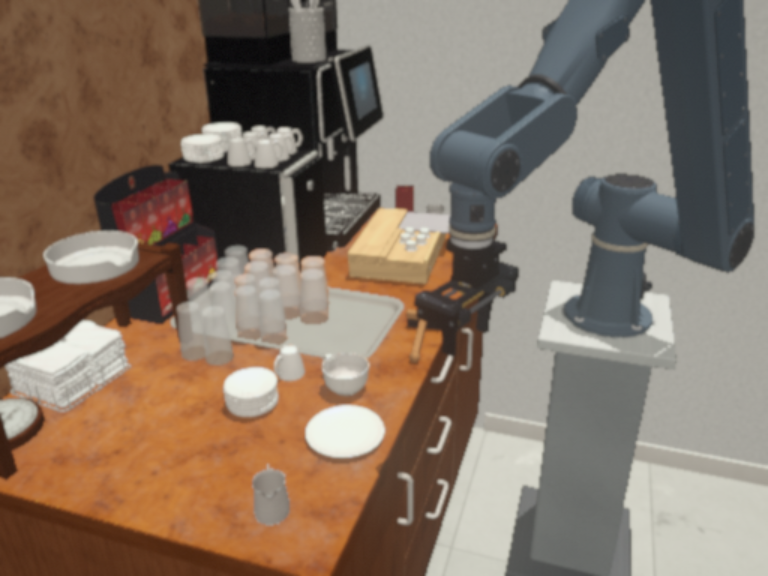

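The scene view shows the station at about (435,255), the rake at about (365,340) and the pods at about (440,250), all in 1.5x pixels. The side view shows the station at about (400,245). I'll zoom in on these areas.

```bash
sed -i 's/R=np.array(c\[.rotation.\]); /R=rot(c)/; s/np.array(c\[.rotation.\]).T/rot(c).T/' h.py; cat >> h.py <<'E'
from scipy.spatial.transform import Rotation
def rot(c): return Rotation.from_quat(c['rotation']).as_matrix()
E
python3 - <<'E'
from h import *
a=cv2.imread('pics/raw_scene0.png'); b=cv2.imread('pics/raw_side0.png')
A=cv2.resize(a[140:250,215:345],None,fx=5,fy=5,interpolation=cv2.INTER_CUBIC)[:600]
B=cv2.resize(b[120:250,225:325],None,fx=4.5,fy=4.5,interpolation=cv2.INTER_CUBIC)[:550]
print(A.shape,B.shape)
cv2.imwrite('pics/cropA.png',A)
cv2.imwrite('pics/cropB.png',B)
E
```

```text
(550, 650, 3) (550, 450, 3)
```

View pics/cropA.png

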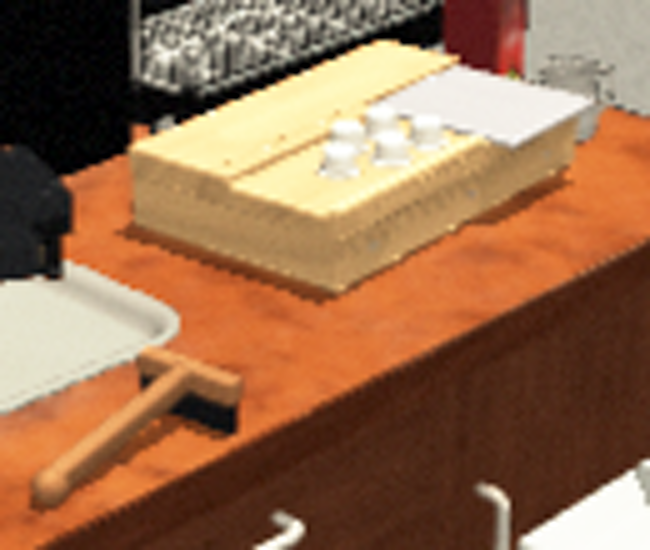

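The crop shows the station's front-left bottom corner at (335,295) and its back-left bottom corner at (135,232). The lid corners are near (385,100), (455,68), (592,100) and (515,145), with five pods just left of the lid. The rake's grip end is at (45,490), and its blade runs from (140,365) to (238,400).

```bash
python3 - <<'E'
from h import *
import pickle
c=pickle.load(open('c0.pkl','rb'))['scene']
f=lambda x,y,z:onz(c,215+x/5-.4,140+y/5-.4,z).round(4)
for n,x,y,z in [('FLbot',335,295,0),('BLbot',135,232,0),('FRbot',568,180,0),('FLtop',335,216,.078),('BLtop',135,157,.078),('BRtop',385,42,.078),
 ('lidBL',385,103,.076),('lidBR',455,68,.076),('lidFR',592,100,.076),('lidFL',515,145,.072),
 ('p',347,130,.085),('p',383,118,.085),('p',427,125,.085),('p',390,145,.085),('p',341,153,.085),
 ('rkGripEnd',42,485,.01),('backL',140,352,.044),('backR',242,377,.044),('bladeRbot',236,432,0),('gripjoin',185,368,.044)]:
    print(n,f(x,y,z))
E
```

```text
FLbot [ 0.476 -0.031  0.   ]
BLbot [ 0.6818 -0.0067  0.    ]
FRbot [ 0.4861 -0.3544  0.    ]
FLtop [ 0.4618 -0.0133  0.078 ]
BLtop [0.6633 0.0084 0.078 ]
BRtop [ 0.7064 -0.3585  0.078 ]
lidBL [ 0.6011 -0.2353  0.076 ]
lidBR [ 0.6149 -0.3501  0.076 ]
lidFR [ 0.4742 -0.3657  0.076 ]
lidFL [ 0.4627 -0.2407  0.072 ]
p [ 0.5658 -0.1447  0.085 ]
p [ 0.5625 -0.1872  0.085 ]
p [ 0.5247 -0.1999  0.085 ]
p [ 0.5172 -0.1431  0.085 ]
p [ 0.5345 -0.1019  0.085 ]
rkGripEnd [0.4061 0.3376 0.01  ]
backL [0.4512 0.2046 0.044 ]
backR [0.3728 0.1819 0.044 ]
bladeRbot [0.3768 0.1839 0.    ]
gripjoin [0.4107 0.1997 0.044 ]
```

View pics/cropB.png

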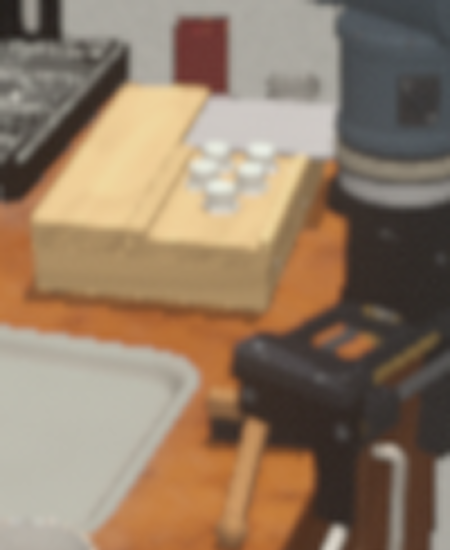

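The rake handle can serve as the hook under the lip, since the tool always points down. I'll move above the rake for a close look.

carry_out --steps '[[[2.1,-4,0],-7.8,0],[[2.1,-4,0],-7.8,0],[[2.1,-4,0],-7.8,0],[[2.1,-4,0],-7.8,0],[[2.1,-4,0],-7.8,0],[[2.1,-4,0],-7.8,0],[[2.1,-4,0],-7.8,0],[[2.1,-4,0],-7.8,0],[[0,0,0],0,0]]' --squeeze 50

```text
time: 1.0
position: [0.4103, 0.2452, 0.2405]
tool_rot: [1.0, 0.023, -0.001, 0.0]
ft_force: [-0.6, 0.9, 0.5]
grip_width: 0.0868
```

```bash
python3 - <<'E'
from h import *
import pickle
o=robot.get_obs(); print(o['time'],o['position'],o['tool_rot'])
c=snap('wrist','w1.png'); pickle.dump(c,open('w1.pkl','wb'));print({k:v for k,v in c.items() if k!='pixels'})
a=pickle.load(open('c0.pkl','rb'))
def tri(p,q):
    e1,d1=ray(a['scene'],*p);e2,d2=ray(a['side'],*q)
    t=np.linalg.lstsq(np.c_[d1,-d2],e2-e1,rcond=None)[0]
    return ((e1+d1*t[0]+e2+d2*t[1])/2).round(3),np.linalg.norm(e1+d1*t[0]-e2-d2*t[1]).round(3)
A=lambda x,y:(215+x/5-.4,140+y/5-.4); B=lambda x,y:(225+x/4.5-.4,120+y/4.5-.4)
print('glass',tri(A(575,60),B(292,75)))
print('stFLtop',tri(A(335,216),B(265,250)),'BLtop',tri(A(135,157),B(33,222)),'BLbot',tri(A(135,232),B(33,292)))
E
```

```text
1.0 [0.41033724 0.24522552 0.24051696] [ 9.99724056e-01  2.34717134e-02 -8.27599174e-04  4.53441472e-04]
{'fx': 267.1417407845715, 'fy': 267.1417407845715, 'cx': 258.44314142189, 'cy': 190.52579594854123, 'eye': array([0.40764738, 0.31331662, 0.38090737]), 'rotation': array([-0.12610213, -0.00214405,  0.02300436,  0.99174818])}
glass (array([ 0.563, -0.463,  0.067]), np.float64(0.001))
stFLtop (array([ 0.474, -0.026,  0.067]), np.float64(0.006)) BLtop (array([ 0.69 , -0.017,  0.065]), np.float64(0.003)) BLbot (array([ 0.693, -0.017, -0.006]), np.float64(0.001))
```

View pics/w1.png

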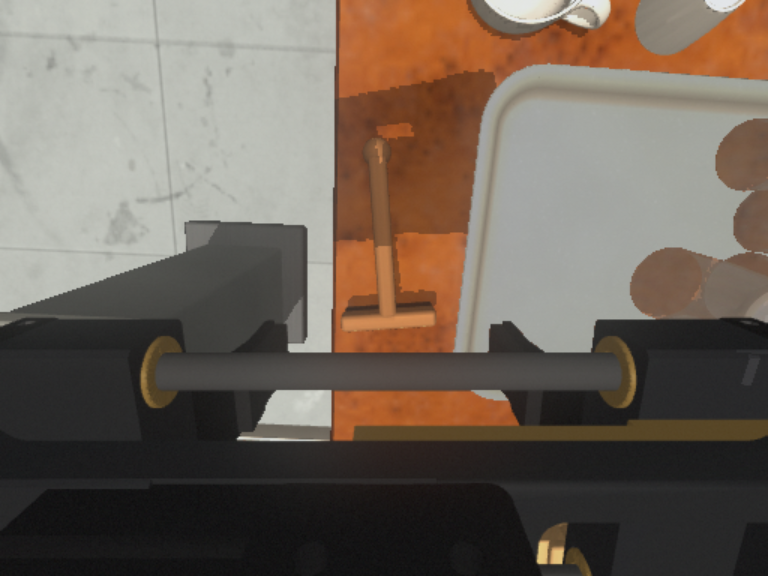

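The wrist view shows the rake's grip end at (376,150), the handle meeting the blade's back at (388,305), and the back's top edge from (343,325) to (434,318), all in 1.5x pixels. The tray lies to its right.

```bash
python3 - <<'E'
from h import *
import pickle
c=pickle.load(open('w1.pkl','rb'))
f=lambda x,y,z:onz(c,x/1.5-.2,y/1.5-.2,z).round(4)
for n,x,y,z in [('end',376,150,.012),('mid',382,230,.03),('mid2',386,280,.036),('join',388,305,.042),('BL',343,318,.044),('BR',434,309,.044),('BLf',343,330,.044),('BRf',434,325,.044),('edge',335,200,0),('edge',334,300,0),('trayL',470,300,.01)]: print(n,f(x,y,z))
E
```

```text
end [0.3954 0.3403 0.012 ]
mid [0.4038 0.273  0.03  ]
mid2 [0.4092 0.2297 0.036 ]
join [0.412  0.2085 0.042 ]
BL [0.3727 0.1953 0.044 ]
BR [0.4526 0.2074 0.044 ]
BLf [0.3729 0.1839 0.044 ]
BRf [0.4538 0.1925 0.044 ]
edge [0.3586 0.2953 0.    ]
edge [0.3588 0.1982 0.    ]
trayL [0.4912 0.2074 0.01  ]
```

carry_out --steps '[[[-0.3,-0.5,-4],4.6,0],[[0,0,-5],0,0],[[0,0,-5],0,0],[[0,0,-4],0,0],[[0,0,0],0,0]]'

```text
time: 1.55
position: [0.4064, 0.2463, 0.057]
tool_rot: [0.998, 0.071, 0.003, -0.002]
ft_force: [-1.0, -1.3, -0.3]
grip_width: 0.0872
```

```bash
python3 - <<'E'
from h import *
o=robot.get_obs(); R=Rotation.from_quat(o['tool_rot']).as_matrix(); print(o['position'],np.degrees(np.arctan2(R[1,0],R[0,0])))
E
```

```text
[0.40639893 0.246325   0.05702185] 8.090288734754154
```

carry_out --steps '[[[0.1,-0.6,-1.5],-0.8,0],[[0,0,-1.0],0,0],[[0,0,0],0,0],[[0,0,0],0,1],[[0,0,0],0,1],[[0,0,0],0,1],[[0,0,0],0,1],[[0,0,0],0,1],[[0,0,0],0,1]]'

```text
time: 2.45
position: [0.4102, 0.2457, 0.0391]
tool_rot: [0.998, 0.068, 0.009, -0.004]
ft_force: [-0.1, 0.7, 0.8]
grip_width: 0.047
```

carry_out --steps '[[[-0.3,-0.6,-0.6],0,0.5],[[0,0,0],0,0.5],[[0,0,0],0,0.5]]'

```text
time: 2.75
position: [0.4068, 0.2389, 0.0324]
tool_rot: [0.998, 0.067, 0.009, -0.004]
ft_force: [-0.8, -0.8, -0.3]
grip_width: 0.0438
```

carry_out --steps '[[[0,0,0],0,1],[[0,0,0],0,1],[[0,0,0],0,1],[[0,0,0],0,1],[[0,0,0],0,1],[[0,0,0],0,1],[[0,0,0],0,1]]' --squeeze 60

```text
time: 3.45
position: [0.4066, 0.2388, 0.0322]
tool_rot: [0.998, 0.067, 0.008, -0.004]
ft_force: [0.3, 0.3, -0.1]
grip_width: 0.0155
```

carry_out --steps '[[[0,0,4],0,1],[[0,0,5],0,1],[[0,0,5],0,1],[[0,-3.5,3],-8,1],[[0,-4.5,2],-8,1],[[0,-4.5,2],-8,1],[[0,-4.5,0],-8,1],[[0,-4.5,0],-8,1],[[0,-4.5,0],-8,1],[[0,-4.5,0],-8,1]]'

```text
time: 4.45
position: [0.4022, -0.0727, 0.2472]
tool_rot: [0.907, -0.421, 0.009, -0.002]
ft_force: [1.4, -1.0, -0.9]
grip_width: 0.0152
```

carry_out --steps '[[[0,-4,0],-8.2,1],[[0,-4,0],-8.2,1],[[0,-4,0],-8.2,1],[[0,-4,0],-8.2,1],[[0,0,0],0,1],[[0,0,0],0,1]]'

```text
time: 5.05
position: [0.3989, -0.2444, 0.2461]
tool_rot: [0.74, -0.673, 0.009, 0.001]
ft_force: [-0.5, 0.3, -1.6]
grip_width: 0.0154
```

```bash
python3 - <<'E'
from h import *
import pickle
o=robot.get_obs(); R=Rotation.from_quat(o['tool_rot']).as_matrix(); print(o['time'],o['position'],np.degrees(np.arctan2(R[1,0],R[0,0])),o['q'])
c=snap('wrist','w2.png'); pickle.dump(c,open('w2.pkl','wb'));print(c['eye'],c['rotation'])
E
```

```text
5.05 [ 0.39885719 -0.2444248   0.24605802] -84.59400045463713 [-0.78836265  0.30840831  1.82329265 -0.00190413  0.99198899  0.68903329]
[ 0.46524986 -0.23607703  0.38717797] [-0.09413564  0.07615407 -0.66896584  0.73336468]
```

View pics/w2.png

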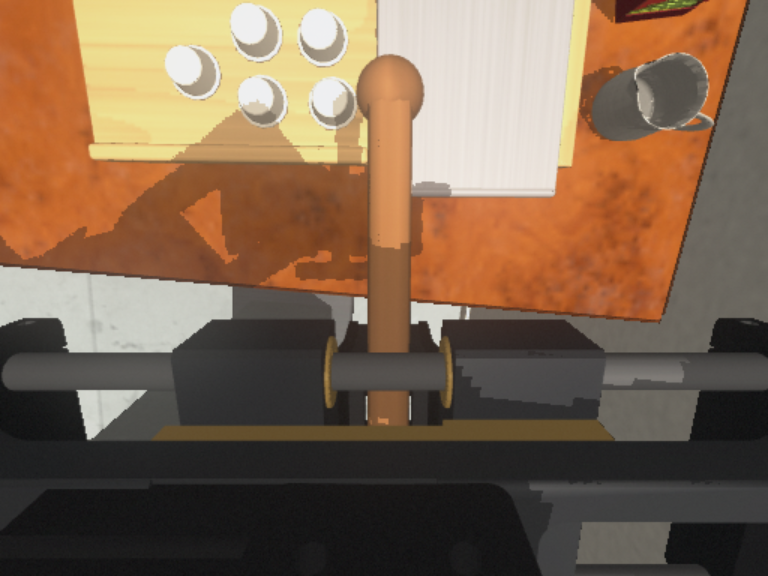

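The wrist view shows the lid's lip front edge from about (412,194) to (555,193), the lid's left edge near (378,0–60) and the lane's front kerb corner at (90,155). The jug is to the right at (655,100), the tea box at (650,5), and the handle's ball end at (391,90).

```bash
python3 - <<'E'
from h import *
import pickle
c=pickle.load(open('w2.pkl','rb'))
f=lambda x,y,z:onz(c,x/1.5-.2,y/1.5-.2,z).round(4)
for n,x,y,z in [('lipR',555,196,.073),('lipL',415,196,.073),('lidRback',574,5,.076),('lidLback',378,5,.076),('kerbFL',91,159,.07),('kerbR',360,163,.07),('kerbFLtop',90,145,.078),('laneBL',75,0,.07),('stFR',572,167,.07),('jugTop',672,92,.068),('jugL',600,120,.03),('tea',617,18,.122),('ball',391,90,.22)]: print(n,f(x,y,z))
E
```

```text
lipR [ 0.471  -0.3692  0.073 ]
lipL [ 0.461  -0.2618  0.073 ]
lidRback [ 0.5982 -0.3562  0.076 ]
lidLback [ 0.5849 -0.2225  0.076 ]
kerbFL [ 0.4652 -0.0173  0.07  ]
kerbR [ 0.4813 -0.2178  0.07  ]
kerbFLtop [ 0.4749 -0.0229  0.078 ]
laneBL [ 0.5697 -0.015   0.07  ]
stFR [ 0.4936 -0.3793  0.07  ]
jugTop [ 0.5532 -0.4434  0.068 ]
jugL [ 0.5367 -0.4132  0.03  ]
tea [ 0.5745 -0.3652  0.122 ]
ball [ 0.5015 -0.2362  0.22  ]
```

carry_out --steps '[[[-3.7,-3.4,0],0,1],[[-3.7,-3.4,0],0,1],[[0,0,-5],0,1],[[0,0,-5],0,1],[[0,0,-4],0,1],[[0,0,0],0,1],[[0,0,0],0,1]]'

```text
time: 5.8
position: [0.3271, -0.3075, 0.1058]
tool_rot: [0.746, -0.665, 0.013, 0.002]
ft_force: [0.1, 0.2, -1.9]
grip_width: 0.0158
```

```bash
cat >> h.py <<'E'
def st():
    o=robot.get_obs(); R=Rotation.from_quat(o['tool_rot']).as_matrix(); print(round(o['time'],2),o['position'].round(4),np.degrees(np.arctan2(R[1,0],R[0,0])).round(1),'z',R[:,2].round(3),'F',o['ft_force'].round(1),'M',o['moment'].round(2))
    return o
E
python3 - <<'E'
from h import *
import pickle
st()
a=pickle.load(open('c0.pkl','rb'));
for z in(.122,.08): print(onz(a['scene'],215+443/5,140+20/5,z),onz(a['side'],225+175/4.5,120+40/4.5,z))
for p in [(.6,-.37),(.62,-.42)]:
  for z in (0,.122): print(p,z,[((proj(a['scene'],(*p,z))-np.array([215,140]))*5).round(), ((proj(a['side'],(*p,z))-np.array([225,120]))*4.5).round()])
E
```

```text
5.8 [ 0.3271 -0.3075  0.1058] -83.4 z [ 0.018 -0.02  -1.   ] F [ 0.1  0.2 -1.9] M [-0.05  0.13  0.02]
[ 0.61934497 -0.33834493  0.122     ] [ 0.66640302 -0.3773444   0.122     ]
[ 0.69976679 -0.43990917  0.08      ] [ 0.70346233 -0.49393301  0.08      ]
(0.6, -0.37) 0 [array([476., 142.]), array([233., 157.])]
(0.6, -0.37) 0.122 [array([482.,  17.]), array([234.,  48.])]
(0.62, -0.42) 0 [array([492., 123.]), array([228., 138.])]
(0.62, -0.42) 0.122 [array([498.,  -0.]), array([229.,  32.])]
```

carry_out --steps '[[[0,0,-4],-1.5,1],[[0,0,-1],0,1],[[0,0,0],0,1]]'

```text
time: 6.1
position: [0.3309, -0.3094, 0.0605]
tool_rot: [0.739, -0.673, 0.019, 0.003]
ft_force: [0.3, -0.8, -2.4]
grip_width: 0.0153
```

```bash
python3 - <<'E'
from h import *
st()
c=snap('scene','s3.png',1); a=cv2.imread('pics/raw_s3.png')
cv2.imwrite('pics/s3c.png',cv2.resize(a[120:230,240:380],None,fx=5,fy=5,interpolation=cv2.INTER_CUBIC))
E
```

```text
6.1 [ 0.3309 -0.3094  0.0605] -84.7 z [ 0.024 -0.031 -0.999] F [ 0.3 -0.8 -2.4] M [-0.03  0.2   0.  ]
```

View pics/s3c.png

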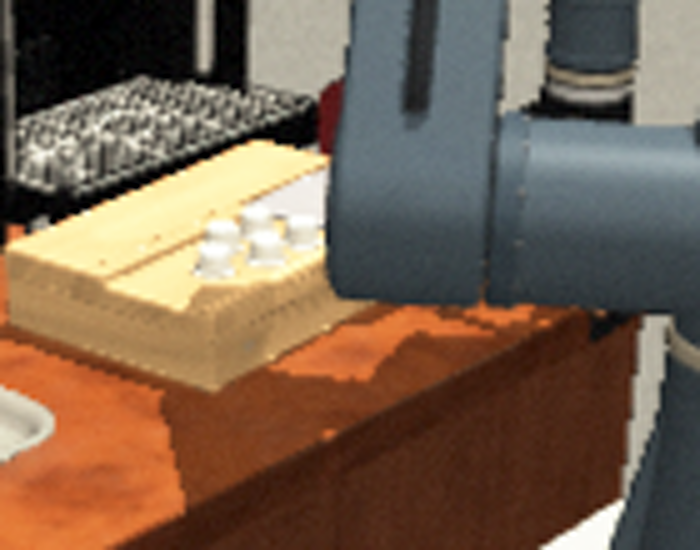

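The arm hides the lip from the scene camera. I'll insert the ball end under the lip and watch the force.

carry_out --steps '[[[2,0.2,0],0,1],[[1.6,0.1,0],0,1],[[0,0,0.2],0,1]]'

```text
time: 6.45
position: [0.3699, -0.3084, 0.0699]
tool_rot: [0.739, -0.673, 0.024, 0.004]
ft_force: [0.6, 0.4, -1.5]
grip_width: 0.0153
```

carry_out --steps '[[[0,0,1],0,1],[[0,0,0.5],0,1],[[0,0,0.2],0,1]]'

```text
time: 6.75
position: [0.3693, -0.3084, 0.0919]
tool_rot: [0.74, -0.672, 0.026, 0.005]
ft_force: [0.9, 0.3, -2.8]
grip_width: 0.0157
```

```bash
python3 - <<'E'
from h import *
st()
c=snap('wrist','w4.png'); import pickle; pickle.dump(c,open('w4.pkl','wb'))
E
```

```text
6.75 [ 0.3693 -0.3084  0.0919] -84.5 z [ 0.032 -0.042 -0.999] F [ 0.9  0.3 -2.8] M [-0.02  0.25 -0.02]
```

View pics/w4.png

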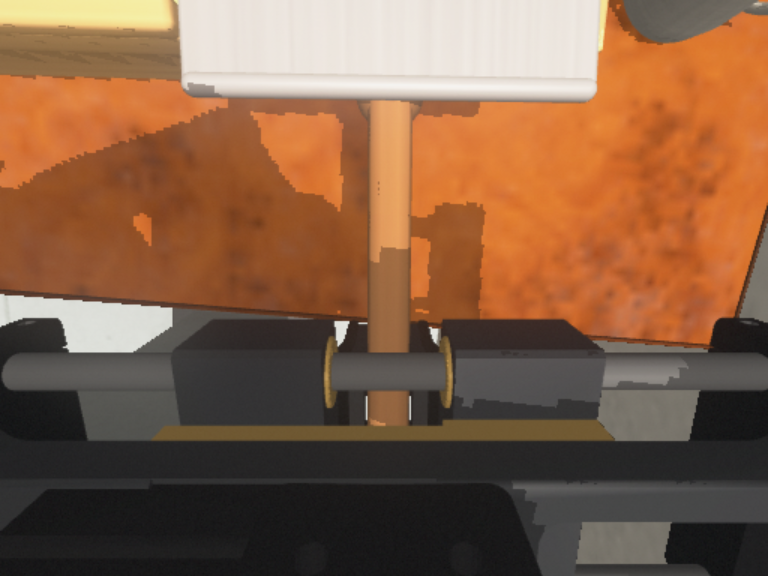

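The handle sits centred under the lip at (390,98) and the lid has started to rise, with about 1 N of load. I'll tip it along its arc.

carry_out --steps '[[[0.5,0,2.0],0,1],[[0.6,0,2.0],0,1],[[1.0,0.1,1.8],0,1],[[1.2,0.1,1.6],0,1],[[0,0,0],0,1]]'

```text
time: 7.3
position: [0.398, -0.3045, 0.1676]
tool_rot: [0.739, -0.673, 0.021, 0.005]
ft_force: [-0.5, -1.0, -3.0]
grip_width: 0.0152
```

```bash
python3 - <<'E'
from h import *
st()
E
```

```text
7.3 [ 0.398  -0.3045  0.1676] -84.7 z [ 0.025 -0.036 -0.999] F [-0.5 -1.  -3. ] M [-0.07  0.34 -0.03]
```

carry_out --steps '[[[1.4,0.1,1.2],0,1],[[1.5,0.1,1.0],0,1],[[1.5,0.1,0.7],0,1],[[0,0,0],0,1]]'

```text
time: 7.7
position: [0.4366, -0.2991, 0.1936]
tool_rot: [0.738, -0.674, 0.015, 0.006]
ft_force: [-0.4, 0.3, -0.3]
grip_width: 0.0156
```

```bash
python3 - <<'E'
from h import *
st()
c=snap('wrist','w5.png')
E
```

```text
7.7 [ 0.4366 -0.2991  0.1936] -84.8 z [ 0.015 -0.029 -0.999] F [-0.4  0.3 -0.3] M [-0.12  0.33 -0.02]
```

View pics/w5.png

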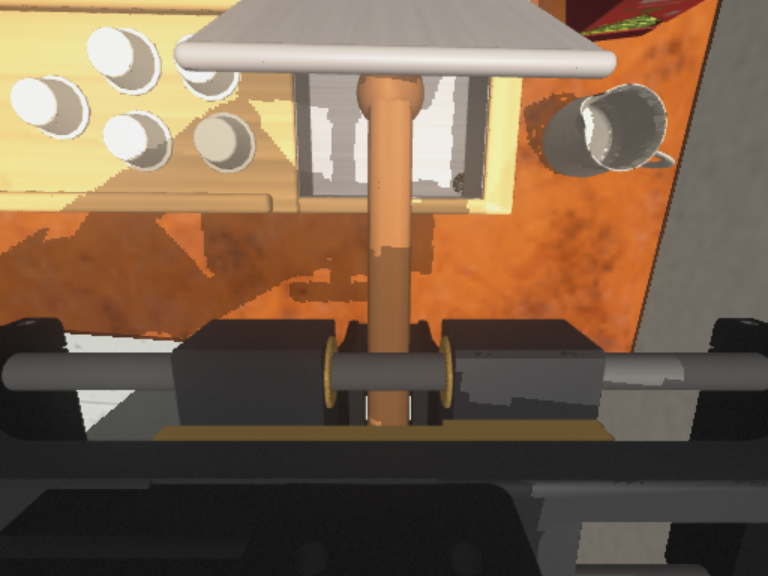

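The lid stands at about 60–65° and square, with the ball against its underside just below the lip at (390,90). I'll push it gently over the vertical.

carry_out --steps '[[[1.2,0.1,0.5],0,1],[[1.2,0.1,0.3],0,1],[[1.2,0.1,0.2],0,1],[[1.2,0.1,0.1],0,1],[[1.2,0.1,0],0,1],[[1.0,0.1,0],0,1],[[1.0,0.1,0],0,1],[[0,0,0],0,1],[[0,0,0],0,1]]'

```text
time: 8.65
position: [0.5195, -0.289, 0.2013]
tool_rot: [0.738, -0.674, 0.01, 0.005]
ft_force: [-0.3, 0.1, -1.7]
grip_width: 0.0155
```

```bash
python3 - <<'E'
from h import *
st()
c=snap('wrist','w6.png')
E
```

```text
8.65 [ 0.5195 -0.289   0.2013] -84.8 z [ 0.007 -0.021 -1.   ] F [-0.3  0.1 -1.7] M [-0.06  0.18  0.01]
```

View pics/w6.png

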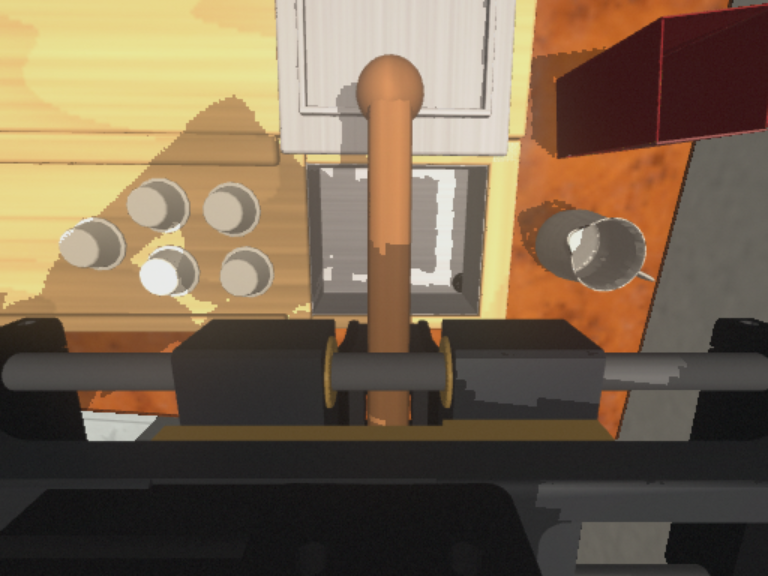

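The lid has flipped and lies collar up on the back shelf, its near edge at y≈153. The well is open with corners at about (308,165), (488,165), (480,315) and (313,315), and all five pods are still on the lane. I'll measure the well and the pods.

```bash
python3 - <<'E'
from h import *
c=cams.camera('wrist')
f=lambda x,y,z:onz(c,x/1.5-.2,y/1.5-.2,z).round(4)
for n,x,y,z in [('wBL',308,165,.07),('wBR',488,165,.07),('wFR',480,315,.07),('wFL',313,316,.07),('kerbBackEdge',0,160,.07),('kerbBackEdge',278,163,.07),('kF',0,318,.078),('kF',310,318,.078),
 ('p',92,243,.0),('p',158,205,.0),('p',231,209,0),('p',168,271,0),('p',246,271,0)]:
    print(n,f(x,y,z if z else .08))
st()
E
```

```text
wBL [ 0.5949 -0.233   0.07  ]
wBR [ 0.6055 -0.3498  0.07  ]
wFR [ 0.5029 -0.3595  0.07  ]
wFL [ 0.4923 -0.2407  0.07  ]
kerbBackEdge [ 0.5804 -0.0384  0.07  ]
kerbBackEdge [ 0.5944 -0.2137  0.07  ]
kF [ 0.4763 -0.0309  0.078 ]
kF [ 0.4935 -0.2398  0.078 ]
p [ 0.5337 -0.0981  0.08  ]
p [ 0.5617 -0.1413  0.08  ]
p [ 0.5633 -0.187   0.08  ]
p [ 0.5192 -0.1457  0.08  ]
p [ 0.5235 -0.1966  0.08  ]
8.75 [ 0.5192 -0.2892  0.2014] -84.9 z [ 0.008 -0.021 -1.   ] F [-0.1  0.6 -0.9] M [-0.05  0.19 -0.03]
```

carry_out --steps '[[[0,2,2],8.2,1],[[0,2.7,0],8.2,1],[[0,2.7,0],8.2,1],[[0,2.7,0],8.2,1],[[0,2.7,0],8.2,1],[[0,2.7,0],8.2,1],[[0,2.7,0],8.2,1],[[0,2.7,0],8.2,1],[[0,2.7,0],8.2,1],[[0,2.7,0],8.2,1]]'

```text
time: 9.75
position: [0.5134, -0.0232, 0.223]
tool_rot: [1.0, -0.002, 0.012, -0.002]
ft_force: [0.7, 0.6, -1.7]
grip_width: 0.0154
```

carry_out --steps '[[[0,1,0],7,1],[[0,0,0],0,1]]'

```text
time: 9.95
position: [0.5114, -0.01, 0.2232]
tool_rot: [0.998, 0.063, 0.011, -0.003]
ft_force: [0.7, -0.2, -1.3]
grip_width: 0.0153
```

```bash
python3 - <<'E'
from h import *
st()
E
```

```text
9.95 [ 0.5114 -0.01    0.2232] 7.2 z [ 0.021  0.008 -1.   ] F [ 0.7 -0.2 -1.3] M [-0.08  0.09 -0.04]
```

carry_out --steps '[[[1.1,1.6,0],-2.1,1],[[0,0,-4],0,1],[[0,0,-3.5],0,1],[[0,0,-2],0,1],[[0,0,0],0,1]]'

```text
time: 10.45
position: [0.5246, 0.0023, 0.1282]
tool_rot: [0.999, 0.035, 0.015, -0.001]
ft_force: [0.3, -0.7, -1.6]
grip_width: 0.0153
```

```bash
python3 - <<'E'
from h import *
st()
E
```

```text
10.45 [0.5246 0.0023 0.1282] 4.0 z [ 0.03   0.003 -1.   ] F [ 0.3 -0.7 -1.6] M [-0.1   0.08  0.01]
```

carry_out --steps '[[[-0.2,0.2,-1.2],1,1],[[0,0,-0.6],0,1],[[0,0,0],0,1]]'

```text
time: 10.75
position: [0.5242, 0.0017, 0.1116]
tool_rot: [0.999, 0.04, 0.016, -0.001]
ft_force: [-0.8, -0.2, -1.4]
grip_width: 0.0152
```

```bash
python3 - <<'E'
from h import *
st()
c=snap('scene','s7.png',1); a=cv2.imread('pics/raw_s7.png')
cv2.imwrite('pics/s7c.png',cv2.resize(a[120:230,215:345],None,fx=5,fy=5,interpolation=cv2.INTER_CUBIC))
E
```

```text
10.75 [0.5242 0.0017 0.1116] 4.6 z [ 0.033  0.003 -0.999] F [-0.8 -0.2 -1.4] M [-0.12  0.09 -0.02]
```

View pics/s7c.png

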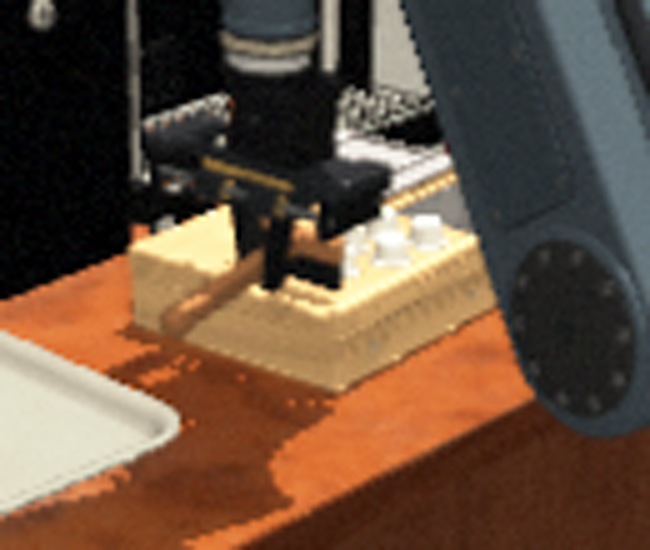

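The blade hangs inside the lane at about (310,265) with the pods just ahead of it. I'll lower it onto the lane and sweep.

carry_out --steps '[[[0,0,-0.5],0.5,1],[[0.1,-1.2,0],0,1],[[0.1,-1.2,0],0,1],[[0.1,-1.2,0],0,1]]'

```text
time: 11.2
position: [0.5292, -0.0364, 0.1093]
tool_rot: [0.999, 0.046, 0.019, 0.0]
ft_force: [-0.2, 0.4, -1.8]
grip_width: 0.0155
```

```bash
python3 - <<'E'
from h import *
st()
E
```

```text
11.2 [ 0.5292 -0.0364  0.1093] 5.3 z [ 0.038  0.001 -0.999] F [-0.2  0.4 -1.8] M [-0.03  0.09  0.06]
```

carry_out --steps '[[[-0.4,-0.2,-0.5],0,1],[[0,0,0],0,1]]'

```text
time: 11.4
position: [0.5261, -0.0416, 0.1045]
tool_rot: [0.999, 0.044, 0.02, 0.001]
ft_force: [0.0, 0.3, -2.3]
grip_width: 0.0154
```

carry_out --steps '[[[0,-1,-0.2],0,1],[[0.1,-1.2,0],0,1],[[0.1,-1.2,0],0,1]]'

```text
time: 11.7
position: [0.5278, -0.074, 0.104]
tool_rot: [0.999, 0.045, 0.021, -0.001]
ft_force: [-0.5, 2.4, 2.1]
grip_width: 0.0157
```

```bash
python3 - <<'E'
from h import *
st()
E
```

```text
11.7 [ 0.5278 -0.074   0.104 ] 5.1 z [ 0.041  0.004 -0.999] F [-0.5  2.4  2.1] M [0.1  0.11 0.02]
```

carry_out --steps '[[[0.1,-1.2,0.1],0,1],[[0.1,-1.2,0],0,1],[[0.1,-1.2,0],0,1],[[0.1,-1.2,0],0,1],[[0.1,-1.2,0],0,1]]'

```text
time: 12.2
position: [0.5305, -0.1364, 0.1041]
tool_rot: [0.999, 0.045, 0.018, -0.003]
ft_force: [-0.3, 0.8, -1.3]
grip_width: 0.0156
```

```bash
python3 - <<'E'
from h import *
st()
E
```

```text
12.2 [ 0.5305 -0.1364  0.1041] 5.2 z [ 0.036  0.008 -0.999] F [-0.3  0.8 -1.3] M [0.06 0.05 0.01]
```

carry_out --steps '[[[0.3,-1.2,0],0,1],[[0.2,-1.2,0],0,1],[[0.2,-1.2,0],0,1],[[0.1,-1.2,0],0,1],[[0.1,-1.2,0],0,1]]'

```text
time: 12.7
position: [0.5408, -0.2044, 0.1037]
tool_rot: [0.999, 0.045, 0.019, -0.002]
ft_force: [-0.5, 0.3, -1.1]
grip_width: 0.0157
```

```bash
python3 - <<'E'
from h import *
st()
E
```

```text
12.7 [ 0.5408 -0.2044  0.1037] 5.1 z [ 0.037  0.005 -0.999] F [-0.5  0.3 -1.1] M [-0.04  0.07 -0.07]
```

carry_out --steps '[[[0.1,-1.2,0],0,1],[[0,0,0],0,1],[[0,0,3],0,1],[[0,0,4.5],0,1],[[0,-0.5,2],-8,1],[[0,-1,0],-8,1],[[0,-1,0],-8,1],[[0,-1,0],-8,1],[[0,-1,0],-8,1],[[0,-1,0],-8,1]]'

```text
time: 13.7
position: [0.5392, -0.2725, 0.201]
tool_rot: [0.925, -0.381, 0.017, 0.003]
ft_force: [1.3, 0.3, -1.3]
grip_width: 0.0156
```

carry_out --steps '[[[-0.5,-0.5,0],-8,1],[[-0.5,-0.5,0],-8,1],[[-0.5,-0.5,0],-8,1],[[0,0,0],-8,1],[[0,0,0],-8,1],[[0,0,0],0,1]]'

```text
time: 14.3
position: [0.5217, -0.2862, 0.1995]
tool_rot: [0.729, -0.685, 0.012, 0.008]
ft_force: [0.3, 0.4, -1.4]
grip_width: 0.0151
```

```bash
python3 - <<'E'
from h import *
st()
c=snap('wrist','w8.png')
E
```

```text
14.3 [ 0.5217 -0.2862  0.1995] -86.4 z [ 0.007 -0.028 -1.   ] F [ 0.3  0.4 -1.4] M [-0.04  0.17 -0.05]
```

View pics/w8.png

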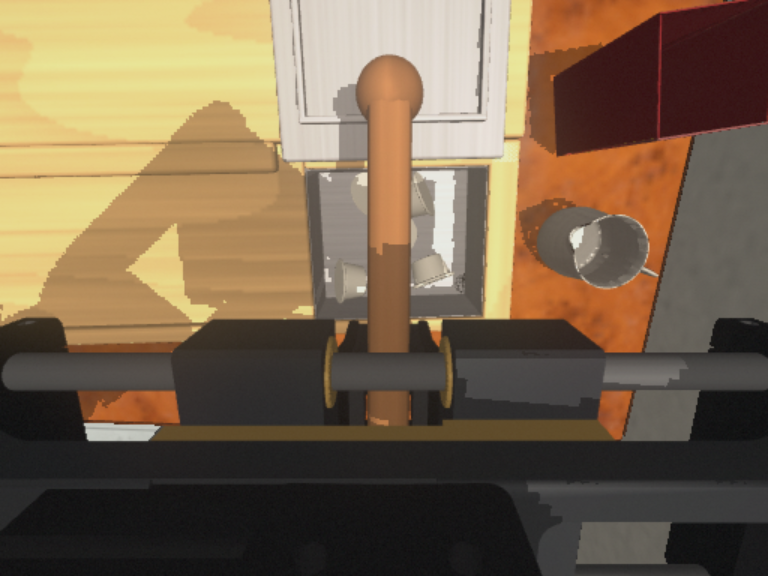

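The lane is empty and the pods lie in the well around (365,185), (420,195), (405,235), (350,280) and (430,265). The lid is flat, and the jug and tea box have not moved. I'll take the rake back to its old place.

carry_out --steps '[[[-0.8,3,1],7.2,1],[[-0.8,4,0],7.2,1],[[-0.8,4,0],7.2,1],[[-0.8,4,0],7.2,1],[[-0.8,4,0],7.2,1],[[-0.8,4,0],7.2,1],[[-0.8,4,0],7.2,1],[[-0.8,4,0],7.2,1],[[-0.8,4,0],7.2,1],[[-0.8,4,0],7.2,1]]'

```text
time: 15.35
position: [0.4386, 0.1125, 0.2106]
tool_rot: [0.996, -0.087, 0.018, -0.003]
ft_force: [0.4, -0.4, -1.9]
grip_width: 0.0154
```

carry_out --steps '[[[-0.8,4,0],7.2,1],[[-0.8,4,0],7.2,1],[[-0.8,3,0],5,1],[[0,0,0],0,1]]'

```text
time: 15.75
position: [0.4108, 0.2313, 0.2115]
tool_rot: [0.995, 0.1, 0.018, -0.007]
ft_force: [0.1, -0.8, -2.5]
grip_width: 0.0156
```

```bash
python3 - <<'E'
from h import *
st()
E
```

```text
15.75 [0.4108 0.2313 0.2115] 11.5 z [ 0.034  0.018 -0.999] F [ 0.1 -0.8 -2.5] M [-0.14  0.04 -0.05]
```

carry_out --steps '[[[0,0.5,-4],-4,1],[[0,0,-4],0,1],[[0,0,-4],0,1],[[0,0,-2],0,1],[[0,0,0],0,1]]'

```text
time: 16.25
position: [0.4144, 0.2372, 0.0702]
tool_rot: [0.997, 0.071, 0.024, -0.007]
ft_force: [-0.5, 0.0, -1.0]
grip_width: 0.0153
```

```bash
python3 - <<'E'
from h import *
st()
E
```

```text
16.25 [0.4144 0.2372 0.0702] 8.1 z [ 0.047  0.018 -0.999] F [-0.5  0.  -1. ] M [-0.11  0.07  0.  ]
```

carry_out --steps '[[[0,0,-2],0,1],[[0,0,-0.6],0,1],[[0,0,-0.4],0,1],[[0,0,-0.2],0,1],[[0,0,0],0,1]]'

```text
time: 16.75
position: [0.4183, 0.2366, 0.041]
tool_rot: [0.997, 0.072, 0.028, -0.008]
ft_force: [0.2, 0.4, -1.8]
grip_width: 0.0153
```

carry_out --steps '[[[0,0,-0.4],0,1],[[0,0,-0.2],0,1],[[0,0,0],0,1]]'

```text
time: 17.05
position: [0.4195, 0.237, 0.0364]
tool_rot: [0.997, 0.072, 0.03, -0.008]
ft_force: [-0.8, -0.1, -1.9]
grip_width: 0.0152
```

carry_out --steps '[[[0,0,-0.2],0,1],[[0,0,-0.1],0,1],[[0,0,0],0,1]]'

```text
time: 17.35
position: [0.4197, 0.2372, 0.0337]
tool_rot: [0.997, 0.072, 0.03, -0.008]
ft_force: [-0.2, -0.2, 1.4]
grip_width: 0.0154
```

carry_out --steps '[[[0,0,0],0,0.6],[[0,0,0],0,0.4],[[0,0,0],0,0.3],[[0,0,0],0,0.2],[[0,0,0],0,0.2],[[0,0,0.2],0,0.2],[[0,0,2],0,0.2],[[0,0,4],0,0.2],[[0,0,5],0,0.2],[[0,1,5],0,0.2]]'

```text
time: 18.35
position: [0.4147, 0.2447, 0.1937]
tool_rot: [0.997, 0.071, 0.021, -0.006]
ft_force: [0.8, 0.1, -0.5]
grip_width: 0.069
```

carry_out --steps '[[[0,0,4],0,0.2],[[0,0,0],0,0.2],[[0,0,0],0,0.2]]'

```text
time: 18.65
position: [0.4175, 0.2465, 0.2427]
tool_rot: [0.997, 0.072, 0.029, -0.008]
ft_force: [0.1, -0.2, 0.7]
grip_width: 0.0697
```

```bash
python3 - <<'E'
from h import *
o=st(); print(o['grip_width'])
c=snap('wrist','w9.png'); im=cv2.cvtColor(cv2.imread('pics/raw_w9.png'),cv2.COLOR_BGR2RGB).astype(int)
print(c['eye'])
# project rake keypoints assuming flat pose; sample colours; and find dark blade/back rows
f=lambda u,v,z:onz(c,u,v,z).round(3)
hsv=cv2.cvtColor(cv2.imread('pics/raw_w9.png'),cv2.COLOR_BGR2HSV)
# wood grip: paler than the worktop (lower saturation)
print('table',hsv[40,240],'scan')
m=cv2.inRange(hsv,(8,80,60),(20,190,255))[:212]
n,l,s,ce=cv2.connectedComponentsWithStats(cv2.morphologyEx(m,cv2.MORPH_OPEN,np.ones((3,3))))
for i in range(1,n):
    if s[i,4]>150: print(s[i],ce[i].round(),'at',f(*ce[i],.03))
E
```

```text
18.65 [0.4175 0.2465 0.2427] 8.2 z [ 0.057  0.021 -0.998] F [ 0.1 -0.2  0.7] M [-0.13  0.1   0.02]
0.06974845685281582
[0.40002264 0.31094199 0.38377058]
table [ 12 186 199] scan
[  202     0   208   212 18604] [265. 107.] at [0.426 0.338 0.03 ]
[ 464   21   48   70 2285] [492.  59.] at [0.706 0.438 0.03 ]
[435  68  25  12 179] [448.  74.] at [0.654 0.412 0.03 ]
[ 450  108   40   43 1287] [470. 129.] at [0.706 0.349 0.03 ]
[ 455  152   41   54 1193] [476. 175.] at [0.736 0.29  0.03 ]
[ 395  182   43   30 1061] [417. 198.] at [0.66  0.245 0.03 ]
```

```bash
python3 - <<'E'
from h import *
import pickle
c=cams.camera('wrist'); hw=cv2.cvtColor(c['pixels'],cv2.COLOR_RGB2HSV)
w1=pickle.load(open('w1.pkl','rb')); h1=cv2.cvtColor(w1['pixels'],cv2.COLOR_RGB2HSV)
def P(g,psi,d,w,z):
    x=np.array([np.cos(psi),np.sin(psi)]); y=np.array([-x[1],x[0]]); p=g+x*(d+.045)+y*w; return (*p,z)
for nm,cc,h,g,psi in [('before',w1,h1,np.array([.4073,.2397]),np.radians(-82.7)),('after',c,hw,np.array([.4195,.2372]),np.radians(-82))]:
    for lab,d,z in [('grip',-.08,.03),('grip2',-.12,.022),('back',-.003,.044)]:
        ws=np.arange(-.055,.056,.01) if lab=='back' else np.arange(-.02,.021,.004)
        row=[]
        for w in ws:
            u,v=proj(cc,P(g,psi,d,w,z)); u,v=int(round(u)),int(round(v)); row.append(tuple(int(t) for t in h[v,u][1:]) if v<384 else None)
        print(nm,lab,row)
s=cams.camera('scene'); hs=cv2.cvtColor(s['pixels'],cv2.COLOR_RGB2HSV)
u,v=map(int,proj(s,(.425,.193,.02))); print(u,v); u0,v0=u-25,v-15
m=cv2.inRange(hs,(0,0,0),(180,255,45))[v0:v0+35,u0:u0+50]
print('\n'.join(''.join('#' if t else '.' for t in r) for r in m))
E
```

```text
before grip [(150, 114), (161, 119), (162, 121), (143, 98), (141, 127), (144, 131), (142, 133), (149, 101), (168, 111), (174, 126), (174, 129)]
before grip2 [(153, 128), (159, 127), (159, 119), (161, 111), (134, 124), (139, 132), (143, 137), (140, 122), (174, 114), (177, 115), (180, 112)]
before back [(10, 195), (180, 180), (149, 202), (151, 208), (150, 199), (148, 181), (151, 198), (151, 194), (153, 210), (150, 192), (185, 176), (173, 178)]
after grip [(159, 127), (161, 128), (159, 127), (159, 125), (142, 129), (143, 137), (145, 141), (143, 118), (176, 136), (176, 135), (176, 135)]
after grip2 [(153, 123), (155, 122), (163, 122), (168, 120), (135, 128), (142, 138), (144, 142), (142, 111), (175, 125), (177, 125), (181, 124)]
after back [(182, 189), (183, 183), (151, 215), (153, 215), (151, 214), (153, 212), (151, 210), (152, 220), (151, 214), (150, 216), (171, 182), (11, 170)]
250 217
..................................................
..................................................
..................................................
.................................................
[... 882 characters left out ...]
................######...............
...............................####...............
..................................................
..................................................
..................................................
..................................................
..................................................
..................................................
..................................................
..................................................
..................................................
..................................................
..................................................
..................................................
```

The rake's profile at its predicted pose matches the original upright one, and the gripper is well clear.

```bash
python3 - <<'E'
from h import *
print(robot.hand_in())
E
```

```text
the job is handed in; nothing more can be done
None
```

The job is done and handed in at about 19 s of the 67 s allowed; the hand-in reported no verdict.

- **Lid:** the tool only points down, so I used the rake's grip end as a hook under the lip and tipped the lid over. It lay flat, collar up, on the back shelf in the two pictures taken after that.
- **Pods:** one sweep of the blade along the lane pushed them into the well. My last picture showed the lane empty and what I count as five pods in the well, though the rake handle hid part of the view. Only the blade pushed them.
- **Rake:** I set it down near its old place, blade edge down, and lifted the open gripper about 20 cm clear. My 12 pictures were used up by then, so I checked it by pixel sampling. The grip and blade back matched the pattern seen at the start, within about 1 cm of the same spot.
- **Bystanders:** the jug and tea box were still in place in the last picture. I did not re-check the mug, cup and plate, but the arm worked away from them.
- **Disagreements:**
    - The scene and side cameras gave station heights about 10 mm too low, so I used the wrist camera for positions.
    - The tool's tilt drifted to about 3.5°, with no visible effect on the result.

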